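# Bring the jug's spout round to the marking gauge

## Robot

A 6-joint arm with a two-finger parallel gripper is mounted at the origin on the work surface. World frame = base frame: x ahead of the robot, y to its left, z up, the work surface at z = 0. Lengths are in m, angles in rad, forces in N, time in s.
With the tool pointing down it reaches from about 0.275 to 0.85 m from the base axis. Payload 5.2 kg.
Tool frame: the origin (TCP) lies between the finger pads; the fingertips stand 11 mm ahead of it and the grasp point (between the pads) lies 8 mm behind it (bot.tips_ahead is the distance from the TCP to the fingertips, in m); z points along the fingers, y is the direction in which the jaws open and shut (so a half turn about z gives the same grasp; the last joint's range is limited). The gripper opens to 85 mm and grips with 20 to 120 N. Pads are 22 mm wide; open, the fingers measure 114 mm over their backs; the gripper's body (76 mm by 85 mm) begins 54 mm behind the grasp point. The pads swing forward as they close: fully open they stand 13 mm farther back than shut.
Start: joints at [-1.406, 0.259, 1.535, -0, 1.348, -0.203], TCP at [0.198, -0.513, 0.242] pointing down, gripper open.
Joint ranges: [-3.14, 3.14], [-0.91, 2.08], [0.19, 2.58], [-1.22, 4.36], [0.22, 2.71], [-3.12, 3.12]. Speed limits (rad/s): [2.57, 2.57, 3.14, 3.14, 3.14, 3.14].

## Interface

Orientations are given as [roll, pitch, yaw] about the fixed x, y, z axes, in that order (R = Rz(yaw) Ry(pitch) Rx(roll)).
In Python, from plant import bot gives the robot as it stands. The module is installed in compiled form; this text tells all that it offers.
- The arm moves only by the shell command python3 -m handwheel 'ROWS' [FORCE]. ROWS is JSON, a list of rows, each a list of 3 entries, a list of its own where there are three numbers: the finger opening in m, from 0 to 0.0854, then the shift along the tool's x, y, z in m, then the turn, a rotation vector about the tool's x, y, z in rad. A call has 1 to 12 rows; each row is the pose to reach, as a shift and turn from the pose measured when the call began, along the tool's axes at that moment; what a row does not reach only later rows make up. A row lasts 1/10 s, in which the tool goes at most 50 mm and 8.59 degrees, less where a joint would pass 70% of its speed; a pose out of reach is approached as far as the arm can. A call with a gripper value outside its range is refused whole. The fingers move at their own pace and stop on an object; FORCE is the grip in N (left out, the last holds). Time passes only in rows, so rows that repeat a pose let the fingers close. It gives the time, the measured TCP pose, the force and the opening at its end, in the units of the state.
- bot.get_obs(): the state, without advancing time (a new reading comes with each control period).
- bot.get_image(name): name is "scene" or "top" or "wrist"; returns the picture (420x560x3 uint8, red, green, blue); there is no depth.
- bot.camera_params(name): a dict with "fx", "fy", "cx", "cy" (pixels), "D" ([k1, k2, p1, p2, k3] as OpenCV has them; the pictures are not rectified), "rvec" (rotation vector, rad) and "tvec" (3), from world to camera coordinates, as OpenCV has them. Camera axes: x right, y down, z forward; pixel columns grow to the right and rows downward; lengths in m; the calibration is good to about 2 mm. A picture is of the moment at which its call begins: read the wrist's pose just before it. camera_params takes no time and is no camera call; for the wrist camera it gives the pose at the moment of the call.
- bot.job_done(): hands the job in, once; it reports no verdict.
The state is a dict: "t": time; "q": joint angles; "qvel": joint speeds; "joint_torque": joint torques, N m; "ee_pos": TCP position; "tcp_rot": TCP orientation; "ft_force": force on the tool from outside, world axes, zero at the start; "wrist_torque": the same for the moment, N m; "gripper_width": finger opening in m.
Only numpy, scipy, OpenCV 4.12 (cv2) and the standard library are available. Lean on these libraries where they do the work, as an engineer would, in place of code of your own. Each camera call takes 0.05 s, during which the arm holds its last target. There are 200 camera calls.

## Task

The little jug on the decorating turntable is waiting to have its spout marked out. First turn the turntable, pushing one of its four bars with a finger, until the jug's spout faces the post of the marking gauge; then push the gauge's pointer round with a finger until it points straight at the spout. The jug has just been glazed, so do not touch it or pick it up: let it ride on the middle of the turntable, and leave the pots, the brush and the other pottery where they are.

Things in the scene. Friction and masses are not known exactly. Their poses are not given: they have to be found in the camera images.
- wheel (a joint): Turn of the turntable head, rad, growing anticlockwise from above, free to turn a full turn either way. At 0 its four steel push bars point along world +x, +y, -x and -y. The bars lie radially on the disc, 61 to 136 mm from the axis, 12 mm wide, from 60 to 74 mm above the table, with empty space under them beyond 75 mm. It turns stiffly (about 1.2 N at 100 mm) and stays where left.
- wheel_centre (a point): Point on the turntable's vertical axis at the top of its dark rubber-faced disc, 60 mm above the table. The disc is 150 mm across and 14 mm thick, on a fixed iron stand (foot 124 mm across). The point turns with the head: its x axis lies along one of the four bars.
- jug: Small white pottery jug, 44 mm high, 72 mm across its belly, about 220 g, loose on the middle of the turntable, freshly glazed (not to be touched). Origin: centre of its foot, 60 mm above the table. Its own +x axis points to the spout (lip 51 mm out), -x to the handle (57 mm out); z is up.
- jug_spout (a point): The lip of the jug's pouring spout (a V about 34 mm wide at its root, the handle being a thin loop), 50 mm from the jug's axis and 40 mm above its foot.
- pointer (a joint): Swing of the marking gauge's pointer about its upright post, rad, growing anticlockwise from above, free over nearly a turn either way; at 0 it points along world +x. The pointer is a level steel bar 10 mm wide and 10 mm high with a cone at its end. It swings stiffly (about 0.7 N at 90 mm), stays where left, passes above the pots and stops short of the jug.
- pointer_pivot (a point): Point on the axis of the gauge's post at the pointer's mid-height, 107 mm above the table; its x axis lies along the pointer towards the tip. The collar around it is 32 mm across, its top 116 mm above the table; post 24 mm thick, fixed iron foot 90 mm across and 18 mm high.
- pointer_tip (a point): The sharp tip of the pointer, 150 mm from the post's axis, 107 mm above the table.
- pot_near: Closed white paint pot, 42 mm across and 48 mm high, beside the gauge's foot on the robot's side; a bystander. Origin: centre of its underside.
- pot_far: The same kind of pot beside the gauge's foot on the side away from the robot; a bystander.
- beaker: White handleless beaker, 76 mm across, 78 mm high, beyond the turntable; a bystander. Origin: centre of its underside.
- eggcup: White egg cup, 44 mm across, 46 mm high, on the robot's side, between turntable and gauge; a bystander. Origin: centre of its underside.
- duck: White duck figurine, 68 mm high, to the right; a bystander. Origin: centre of its underside.
- bowl: White bowl, 140 mm across, 55 mm high, to the left; a bystander. Origin: centre of its underside.
- brush: Flat paint brush lying on the table to the right, wooden handle, about 200 mm long; a bystander. Origin: on its underside near the middle of its length.
Things that resemble listed ones, but are neither listed nor needed, are in the scene too. Leave any pink look-alike of the part that bears pointer alone.

How it is judged:
On the way, in this order (a step that is already met when the one before it is completed fails the run):
1. the jug's spout faces the gauge's post (y of pointer_pivot in the frame of jug between -0.04 and 0.04 m and x of pointer_pivot in the frame of jug above 0 m), for 0.2 s.
2. the pointer points at the jug's spout, which still faces the post (all of step 1 and y of jug_spout in the frame of pointer_pivot between -0.01 and 0.01 m and x of jug_spout in the frame of pointer_pivot above 0 m), for 0.2 s.
At the end, for the whole second after the job is handed in: The jug stands upright within 20 mm of the turntable's middle, its spout's direction passes within 40 mm of the axis of the gauge's post (about 8 to 10 degrees), the line of the pointer passes within 10 mm of the spout's lip, and turntable and pointer are at rest (all of step 2 and horizontal distance between jug and wheel_centre below 0.02 m and angle between jug's own z axis and vertical below 0.1 rad and height (world z) of jug between 0.052 and 0.07 m and velocity of joint wheel between -0.05 and 0.05 rad/s and velocity of joint pointer between -0.05 and 0.05 rad/s); the robot touches nothing.
It fails at once if the robot touches the jug (contact force between any of the fingers, the arm and jug above 0.5 N).
It fails at once if the jug is lifted, tipped or slides off the middle of the turntable (height (world z) of jug above 0.08 m or angle between jug's own z axis and vertical above 0.3 rad or horizontal distance between jug and wheel_centre above 0.03 m).
It fails at once if a bystander is moved more than 30 mm (distance of any of pot_near, pot_far, beaker, eggcup, duck, bowl, brush from where it was at the start of the episode above 0.03 m).
It also fails if it takes over 67 s, if anything falls off the work surface, if the arm or the gripper's body presses on something with over 40 N, if the wrist force passes 120 N, or if a joint passes its speed limit or range.

## Working session

There is one attempt and no reset: what is moved stays moved. The work goes in short steps, Python scripts to look and compute and a shell command to move; the robot and the scene stay as the last step left them, time stands still between calls to the robot, and variables do not carry over. Pictures are saved under pics/ and viewed, about 8 in all and at most 12, crops included, and the job is handed in when it is done.

```bash
mkdir -p pics
cat > h.py <<'E'
import numpy as np, cv2
from plant import bot
def ray(P,uv):
    K=np.array([[P["fx"],0,P["cx"]],[0,P["fy"],P["cy"]],[0,0,1.]])
    n=cv2.undistortPoints(np.array([[uv]],float),K,np.array(P["D"],float))[0,0]
    R=cv2.Rodrigues(np.array(P["rvec"],float))[0]; t=np.array(P["tvec"],float).ravel()
    return -R.T@t, R.T@np.array([n[0],n[1],1.])
def onz(P,uv,z):
    c,d=ray(P,uv); return c+d*(z-c[2])/d[2]
def proj(P,X):
    K=np.array([[P["fx"],0,P["cx"]],[0,P["fy"],P["cy"]],[0,0,1.]])
    return cv2.projectPoints(np.array(X,float).reshape(-1,1,3),np.array(P["rvec"],float),np.array(P["tvec"],float),K,np.array(P["D"],float))[0][:,0]
def snap(name,fn):
    im=bot.get_image(name); cv2.imwrite("pics/"+fn,im[:,:,::-1]); return im
E
python3 - <<'E'
from h import *
for n in("top","scene"):
    snap(n,n+"0.png"); P=bot.camera_params(n); print(n,ray(P,(280,210)))
o=bot.get_obs(); print(o["t"],o["ee_pos"],o["tcp_rot"],o["ft_force"],o["gripper_width"])
E
```

```text
top (array([ 0.23019156, -0.00368436,  1.41357324]), array([ 0.21432227,  0.00160006, -0.97684219]))
scene (array([1.28639349, 0.15305684, 0.84387005]), array([-0.72002608, -0.13969497, -0.67995149]))
0.1 [ 0.1976952  -0.51273885  0.24155679] [-3.1399686e+00 -3.3297172e-04  3.6776805e-01] [0.44509641 0.29852333 0.17371569] 0.08551897371225349
```

View pics/top0.png

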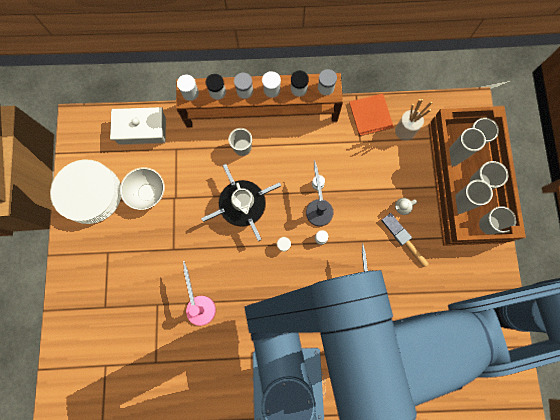

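View pics/scene0.png

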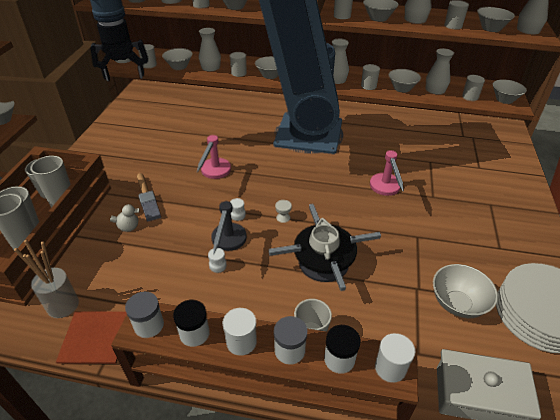

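The top view shows the turntable at about (242,203) with four bars, the gauge at about (319,212) with its pointer going up to (316,163), and the two pots and the egg cup around them. The two pink gauges are the decoys. The scene view agrees. I need an enlargement to see which way the spout faces.

Run:
```python
from h import *
im=cv2.imread("pics/top0.png"); im2=cv2.imread("pics/scene0.png")
a=cv2.resize(im[150:260,190:340],None,fx=4,fy=4,interpolation=cv2.INTER_CUBIC)
cv2.imwrite("pics/z0.png",a[:, :])
b=cv2.resize(im2[190:300,200:390],None,fx=4,fy=4,interpolation=cv2.INTER_CUBIC)
cv2.imwrite("pics/z1.png",b)
P=bot.camera_params("top")
for n,uv,z in [("wheelc",(242,203),.06),("pivot",(320,206),.116),("tip",(316,163),.107),("egg",(284,244),.046),("potn",(322,237),.048),("potf",(319,182),.048)]: print(n,onz(P,uv,z).round(3))
```

```text
wheelc [0.555 0.118 0.06 ]
pivot [ 0.522 -0.124  0.116]
tip [ 0.663 -0.12   0.107]
egg [ 0.42  -0.01   0.046]
potn [ 0.437 -0.13   0.048]
potf [ 0.617 -0.132  0.048]
```

View pics/z0.png

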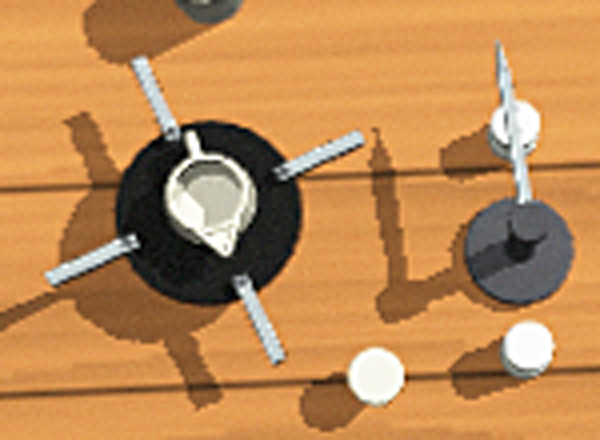

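View pics/z1.png

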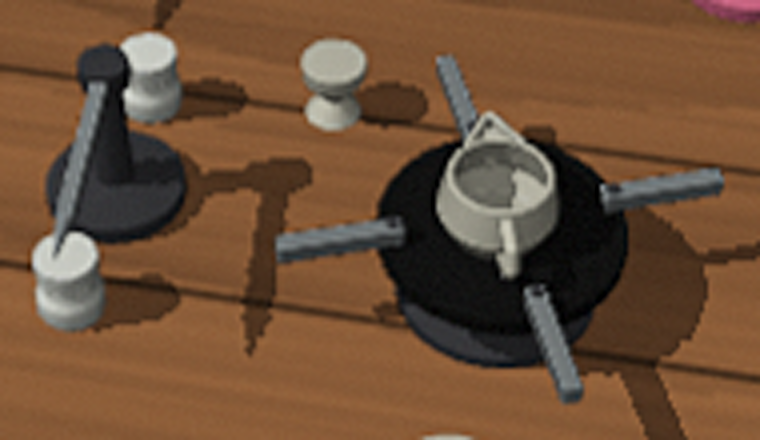

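Zoom of the top view: the spout lip is at top pixel about (247,214) and the handle end at (238,184), so the spout points towards the robot. The bar ends are at (225,165), (280.5,184), (260,240) and (202,219.5). The pointer tip is at (315,161). The scene zoom agrees. Next I compute the angles and the finger arc.

Run:
```python
from h import *
P=bot.camera_params("top")
bt=np.array([onz(P,p,.074)[:2] for p in [(225,165.3),(280.3,184.3),(260,240),(202,219.5)]])
c=bt.mean(0); print("c",c.round(4))
for b in bt: print("bar",b.round(3),np.hypot(*(b-c)).round(3),np.degrees(np.arctan2(*(b-c)[::-1])).round(1))
a=lambda v:np.degrees(np.arctan2(v[1],v[0])).round(1)
s=onz(P,(247,213.5),.1)[:2]; h=onz(P,(238.2,183.7),.09)[:2]
print("spout",s.round(3),np.hypot(*(s-c)).round(3),a(s-c),"handle",h,a(s-h))
tip=onz(P,(314.75,160.75),.107)[:2]
for uv in [(321.5,205.5)]:
    pv=onz(P,uv,.116)[:2]; print("pivot",pv.round(3),np.hypot(*(tip-pv)),a(tip-pv),"need spout",a(pv-c),np.hypot(*(pv-c)))
# gauge foot ellipse centre
print("foot",onz(P,(319.8,212.8),.018).round(3),"beaker",onz(P,(241,135),.078).round(3),"bowl",onz(P,(142,186),.055).round(3))
```

```text
c [0.5556 0.1173]
bar [0.678 0.169] 0.133 22.7
bar [ 0.608 -0.006] 0.134 -67.1
bar [0.432 0.064] 0.135 -156.7
bar [0.504 0.243] 0.135 112.2
spout [0.512 0.1  ] 0.047 -158.5 handle [0.61074319 0.12609185] -165.3
pivot [ 0.523 -0.128] 0.14715979935930718 4.5 need spout -97.5 0.24782417425090308
foot [ 0.521 -0.131  0.018] beaker [0.778 0.115 0.078] bowl [0.626 0.437 0.055]
```

```bash
python3 -m handwheel '[[0,[0.593,-0.578,0],[0,0,0.368]],[0,[0.593,-0.578,0],[0,0,0.368]],[0,[0.593,-0.578,0],[0,0,0.368]],[0,[0.593,-0.578,0],[0,0,0.368]],[0,[0.593,-0.578,0],[0,0,0.368]],[0,[0.593,-0.578,0],[0,0,0.368]],[0,[0.593,-0.578,0],[0,0,0.368]],[0,[0.593,-0.578,0],[0,0,0.368]],[0,[0.593,-0.578,0],[0,0,0.368]],[0,[0.593,-0.578,0],[0,0,0.368]],[0,[0.593,-0.578,0],[0,0,0.368]],[0,[0.593,-0.578,0],[0,0,0.368]]]'
```

```text
t: 1.3
ee_pos: [0.4482, 0.0343, 0.2425]
tcp_rot: [-3.14, 0.0, -0.0]
ft_force: [0.7, -0.5, 0.2]
gripper_width: 0.0002
```

```bash
python3 -m handwheel '[[0,[0.095,-0.206,0.0],[0,0,0]],[0,[0.095,-0.206,0.0],[0,0,0]],[0,[0.095,-0.206,0.0],[0,0,0]],[0,[0.095,-0.206,0.0],[0,0,0]],[0,[0.095,-0.206,0.0],[0,0,0]],[0,[0.095,-0.206,0.0],[0,0,0]],[0,[0.095,-0.206,0.0],[0,0,0]],[0,[0.095,-0.206,0.05],[0,0,0]],[0,[0.095,-0.206,0.10],[0,0,0]],[0,[0.095,-0.206,0.10],[0,0,0]]]'
python3 - <<'E'
from h import *
w=snap("wrist","w1.png"); t=snap("top","t1.png")
P=bot.camera_params("wrist"); print(proj(P,[[.5556,.1173,.06],[.678,.169,.074],[.504,.243,.074],[.543,.24,.055]]).round())
a=cv2.resize(t[140:260,170:340],(595,420)); cv2.imwrite("pics/c1.png",np.vstack([cv2.resize(w[:,:,::-1],(240,180)),cv2.resize(a[:,:,::-1],(240,180))]) if 0 else w[:,:,::-1])
E
```

```text
t: 2.3
ee_pos: [0.5377, 0.2377, 0.1363]
tcp_rot: [3.139, 0.014, -0.002]
ft_force: [-1.6, -0.5, -1.1]
gripper_width: -0.0001
[[464. 194.]
 [411. -17.]
 [276. 275.]
 [281. 211.]]
```

View pics/c1.png

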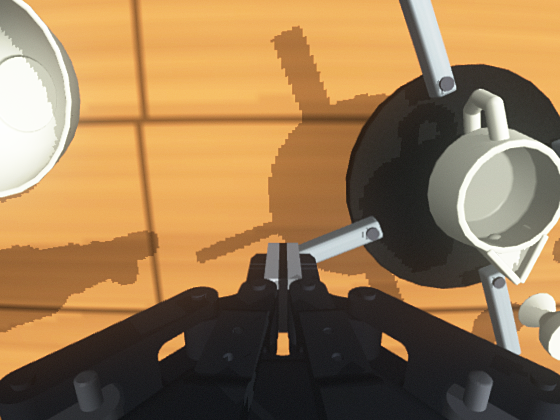

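The wrist view shows the closed fingertips at (283,245), clear of the +y bar (visible from (300,248) to (380,230)). There is empty table under the landing pixel (281,211). Descending.

```bash
python3 -m handwheel '[[0,[0.005,-0.003,0.02],[0,0,0]],[0,[0.005,-0.003,0.05],[0,0,0]],[0,[0.005,-0.003,0.076],[0,0,0]],[0,[0.005,-0.003,0.076],[0,0,0]],[0,[0.005,-0.003,0.076],[0,0,0]]]'
python3 - <<'E'
import numpy as np
c=np.array([.5556,.1173]); p0=np.array([.543,.240])
for th in range(112,185,4):
    t=np.radians(th); h=6+11*abs(np.sin(t))+14*abs(np.cos(t))
    p=c+.115*np.array([np.cos(t),np.sin(t)])+h/1000*np.array([np.sin(t),-np.cos(t)])
    print(th,p.round(3),"shift",((p-p0)*[1,-1]).round(3))
E
```

```text
t: 2.9
ee_pos: [0.5493, 0.2423, 0.0699]
tcp_rot: [-3.14, -0.001, -0.002]
ft_force: [0.2, -0.2, 0.4]
gripper_width: 0.0003
112 [0.532 0.232] shift [-0.011  0.008]
116 [0.525 0.23 ] shift [-0.018  0.01 ]
120 [0.518 0.228] shift [-0.025  0.012]
124 [0.51  0.225] shift [-0.033  0.015]
128 [0.503 0.222] shift [-0.04   0.018]
132 [0.496 0.219] shift [-0.047  0.021]
136 [0.489 0.214] shift [-0.054  0.026]
140 [0.483 0.209] shift [-0.06   0.031]
144 [0.477 0.204] shift [-0.066  0.036]
148 [0.471 0.198] shift [-0.072  0.042]
152 [0.465 0.192] shift [-0.078  0.048]
156 [0.46  0.185] shift [-0.083  0.055]
160 [0.455 0.178] shift [-0.088  0.062]
164 [0.451 0.171] shift [-0.092  0.069]
168 [0.448 0.163] shift [-0.095  0.077]
172 [0.445 0.154] shift [-0.098  0.086]
176 [0.442 0.146] shift [-0.101  0.094]
180 [0.441 0.137] shift [-0.102  0.103]
184 [0.439 0.13 ] shift [-0.104  0.11 ]
```

```bash
python3 -m handwheel '[[0,[-0.004,0.003,0.009],[0,0,0]],[0,[-0.010,0.006,0.009],[0,0,0]],[0,[-0.017,0.010,0.009],[0,0,0]],[0,[-0.024,0.012,0.009],[0,0,0]],[0,[-0.031,0.014,0.009],[0,0,0]],[0,[-0.038,0.017,0.009],[0,0,0]],[0,[-0.046,0.020,0.009],[0,0,0]],[0,[-0.053,0.023,0.009],[0,0,0]],[0,[-0.060,0.028,0.009],[0,0,0]],[0,[-0.066,0.033,0.009],[0,0,0]]]'
python3 - <<'E'
from h import *
t=snap("top","t2.png"); print(bot.get_obs()["ee_pos"].round(4),bot.get_obs()["ft_force"].round(1))
cv2.imwrite("pics/c2.png",cv2.resize(t[140:260,170:340,::-1],None,fx=4,fy=4,interpolation=cv2.INTER_CUBIC))
E
```

```text
t: 3.9
ee_pos: [0.4826, 0.2091, 0.0607]
tcp_rot: [-3.14, -0.001, -0.002]
ft_force: [1.7, 1.2, 0.2]
gripper_width: 0.0003
[0.4812 0.2085 0.0605] [-0.9 -0.3  0.3]
```

View pics/c2.png

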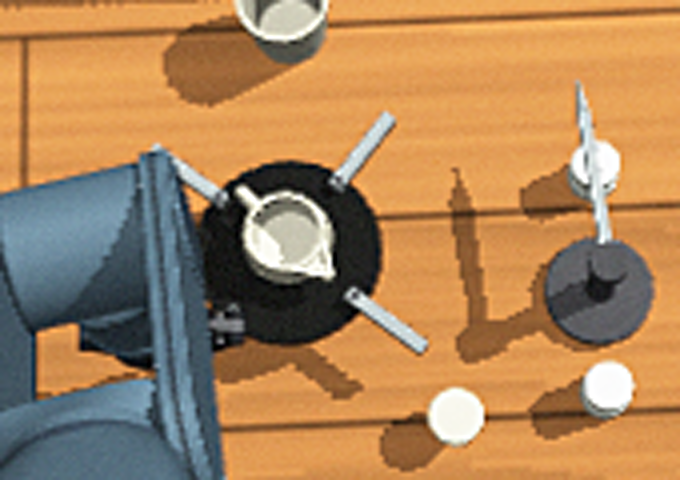

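The picture shows the wheel turned with the jug riding along. Bar ends are now at (276,227) and (268,169.5), and the spout lip at (252.5,208.7).

Run:
```python
from h import *
P=bot.camera_params("top"); c=np.array([.5556,.1173]); a=lambda v:np.degrees(np.arctan2(v[1],v[0])).round(1)
for p in [(276.25,226.75),(268,169.5)]: print(a(onz(P,p,.074)[:2]-c))
s=onz(P,(252.5,208.7),.1)[:2]; h=onz(P,(229.8,186.5),.09)[:2]; print(a(s-c),a(s-h),np.hypot(*(s-c)))
```

```text
-128.8
-39.9
-130.5 -137.7 0.04532213134431359
```

```bash
python3 -m handwheel '[[0,[-0.0045,0.0035,0],[0,0,0]],[0,[-0.009,0.008,0],[0,0,0]],[0,[-0.0135,0.0125,0],[0,0,0]],[0,[-0.018,0.017,0],[0,0,0]],[0,[-0.022,0.022,0],[0,0,0]],[0,[-0.0255,0.0275,0],[0,0,0]],[0,[-0.029,0.033,0],[0,0,0]],[0,[-0.032,0.038,0],[0,0,0]],[0,[-0.034,0.044,0],[0,0,0]],[0,[-0.0365,0.0505,0],[0,0,0]],[0,[-0.039,0.057,0],[0,0,0]],[0,[-0.041,0.063,0],[0,0,0]]]'
python3 - <<'E'
from h import *
t=snap("top","t3.png"); print(bot.get_obs()["ee_pos"].round(4),bot.get_obs()["ft_force"].round(1))
cv2.imwrite("pics/c3.png",cv2.resize(t[140:260,170:340,::-1],None,fx=4,fy=4,interpolation=cv2.INTER_CUBIC))
E
```

```text
t: 5.15
ee_pos: [0.4398, 0.1449, 0.0604]
tcp_rot: [-3.141, 0.001, -0.002]
ft_force: [1.0, 0.9, 0.6]
gripper_width: 0.0
[0.4393 0.1443 0.0603] [-0.3 -0.7 -0.4]
```

View pics/c3.png

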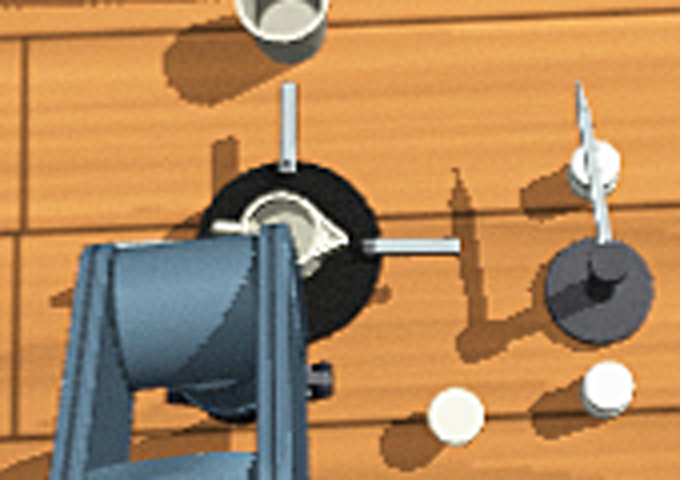

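```bash
python3 -m handwheel '[[0,[0,-0.02,0],[0,0,0]],[0,[0,-0.025,0],[0,0,0]],[0,[0,-0.025,-0.05],[0,0,0]],[0,[0,-0.025,-0.10],[0,0,0]],[0,[0,-0.025,-0.15],[0,0,0]],[0,[0,-0.025,-0.15],[0,0,0]],[0,[0.03,0.025,-0.15],[0,0,0]],[0,[0.06,0.075,-0.15],[0,0,0]],[0,[0.09,0.120,-0.15],[0,0,0]],[0,[0.12,0.165,-0.15],[0,0,0]],[0,[0.15,0.21,-0.15],[0,0,0]],[0,[0.186,0.25,-0.15],[0,0,0]]]'
python3 - <<'E'
from h import *
P=bot.camera_params("top"); c=np.array([.5556,.1173]); a=lambda v:np.degrees(np.arctan2(v[1],v[0])).round(1)
for p in [(284.75,201.5),(242.4,161)]: print(a(onz(P,p,.074)[:2]-c))
s=onz(P,(256.75,199.75),.1)[:2]; h=onz(P,(223.5,196.5),.09)[:2]; pv=np.array([.5225,-.129])
print("spout",s.round(4),a(s-c),a(s-h),np.hypot(*(s-c)),"need",a(pv-c))
E
```

```text
t: 6.4
ee_pos: [0.6049, -0.083, 0.2093]
tcp_rot: [-3.141, 0.003, -0.002]
ft_force: [0.3, 0.5, 0.6]
gripper_width: -0.0002
-92.0
-2.0
spout [0.5539 0.0689] -92.0 -99.5 0.04838958382222696 need -97.7
```

The wheel turned about 65°, and the spout is within a few degrees of facing the post (its lip is at about (0.554,0.069)). Next, to the right-hand side of the pointer and down.

```bash
python3 -m handwheel '[[0,[0.020,0.045,0],[0,0,0]],[0,[0.020,0.073,0],[0,0,0]],[0,[0.020,0.073,0],[0,0,0]],[0,[0.020,0.073,0],[0,0,0]],[0,[0.020,0.073,0.03],[0,0,0]],[0,[0.020,0.073,0.07],[0,0,0]],[0,[0.020,0.073,0.108],[0,0,0]],[0,[0.020,0.073,0.108],[0,0,0]],[0,[0.020,0.073,0.108],[0,0,0]]]'
python3 - <<'E'
from h import *
import numpy as np
o=bot.get_obs(); p0=o["ee_pos"]; print(p0.round(4),o["ft_force"].round(1))
c=np.array([.5225,-.129])
for th in range(4,85,4):
    t=np.radians(th); h=5+11*abs(np.sin(t))+14*abs(np.cos(t))
    p=c+.1*np.array([np.cos(t),np.sin(t)])+h/1000*np.array([np.sin(t),-np.cos(t)])
    print(th,p.round(3),"shift",((p-p0[:2])*[1,-1]).round(3))
w=snap("wrist","w4.png"); cv2.imwrite("pics/c4.png",cv2.resize(w[:,:,::-1],(480,360)))
E
```

```text
t: 7.3
ee_pos: [0.624, -0.1546, 0.1015]
tcp_rot: [-3.14, 0.005, -0.0]
ft_force: [0.2, -0.9, 0.9]
gripper_width: -0.0001
[ 0.624  -0.1546  0.1015] [ 0.2 -0.9  0.9]
4 [ 0.624 -0.142] shift [-0.    -0.013]
8 [ 0.624 -0.135] shift [ 0.    -0.019]
12 [ 0.625 -0.129] shift [ 0.001 -0.026]
16 [ 0.625 -0.122] shift [ 0.001 -0.033]
20 [ 0.624 -0.115] shift [-0.    -0.039]
24 [ 0.623 -0.109] shift [-0.001 -0.046]
28 [ 0.621 -0.102] shift [-0.003 -0.053]
32 [ 0.619 -0.095] shift [-0.005 -0.059]
36 [ 0.617 -0.089] shift [-0.007 -0.066]
40 [ 0.614 -0.082] shift [-0.01  -0.072]
44 [ 0.61  -0.076] shift [-0.014 -0.079]
48 [ 0.606 -0.07 ] shift [-0.018 -0.085]
52 [ 0.602 -0.064] shift [-0.022 -0.091]
56 [ 0.597 -0.058] shift [-0.027 -0.096]
60 [ 0.591 -0.053] shift [-0.033 -0.101]
64 [ 0.585 -0.048] shift [-0.039 -0.106]
68 [ 0.579 -0.044] shift [-0.045 -0.111]
72 [ 0.572 -0.04 ] shift [-0.052 -0.115]
76 [ 0.565 -0.037] shift [-0.059 -0.118]
80 [ 0.558 -0.034] shift [-0.066 -0.121]
84 [ 0.55  -0.031] shift [-0.074 -0.123]
```

View pics/c4.png

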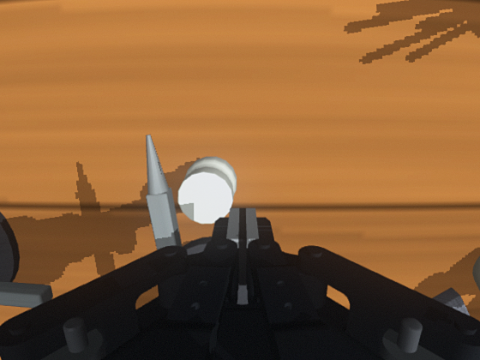

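The wrist view shows the pointer's cone (tip at (148,135)) to the left of the closed fingers (240,215), and the far pot lies lower, so nothing is in the way of the push. Sweeping.

```bash
python3 -m handwheel '[[0,[0,-0.008,0],[0,0,0]],[0,[0,-0.013,0],[0,0,0]],[0,[0,-0.019,0],[0,0,0]],[0,[0.001,-0.026,0],[0,0,0]],[0,[0.001,-0.033,0],[0,0,0]],[0,[0,-0.039,0],[0,0,0]],[0,[-0.001,-0.046,0],[0,0,0]],[0,[-0.003,-0.053,0],[0,0,0]],[0,[-0.005,-0.059,0],[0,0,0]],[0,[-0.007,-0.066,0],[0,0,0]],[0,[-0.010,-0.072,0],[0,0,0]],[0,[-0.014,-0.079,0],[0,0,0]]]'
python3 -m handwheel '[[0,[-0.004,-0.006,0],[0,0,0]],[0,[-0.008,-0.012,0],[0,0,0]],[0,[-0.013,-0.017,0],[0,0,0]],[0,[-0.019,-0.022,0],[0,0,0]],[0,[-0.025,-0.027,0],[0,0,0]],[0,[-0.031,-0.032,0],[0,0,0]],[0,[-0.031,-0.032,0],[0,0,0]]]'
python3 - <<'E'
from h import *
t=snap("top","t5.png"); print(bot.get_obs()["ee_pos"].round(4),bot.get_obs()["ft_force"].round(1))
cv2.imwrite("pics/c5.png",cv2.resize(t[140:260,190:340,::-1],None,fx=4,fy=4,interpolation=cv2.INTER_CUBIC))
E
```

```text
t: 8.55
ee_pos: [0.6111, -0.076, 0.1031]
tcp_rot: [3.141, 0.001, -0.001]
ft_force: [-0.8, -1.3, -0.6]
gripper_width: 0.0002
t: 9.25
ee_pos: [0.5791, -0.0431, 0.1031]
tcp_rot: [-3.141, 0.002, -0.0]
ft_force: [0.3, -0.1, -0.1]
gripper_width: 0.0001
[ 0.5797 -0.0435  0.1032] [-0.1 -0.3  0.2]
```

View pics/c5.png

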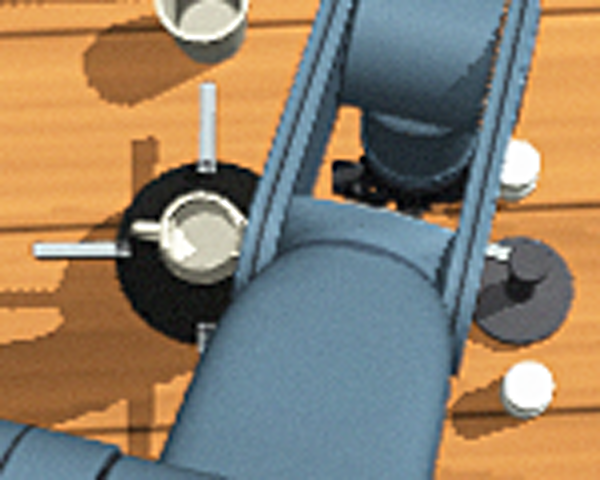

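The arm hides the spout and pointer in the top view, so I retreat and look with the wrist camera before the fine push.

```bash
python3 -m handwheel '[[0,[0.02,0,0],[0,0,0]],[0,[0.03,0,-0.02],[0,0,0]],[0,[0.03,0,-0.07],[0,0,0]],[0,[0.03,0,-0.12],[0,0,0]],[0,[0.03,0,-0.17],[0,0,0]],[0,[0,0.02,-0.20],[0,0,0]],[0,[-0.04,0.035,-0.20],[0,0,0]],[0,[-0.08,0.05,-0.20],[0,0,0]],[0,[-0.12,0.055,-0.20],[0,0,0]],[0,[-0.13,0.055,-0.20],[0,0,0]],[0,[-0.13,0.055,-0.20],[0,0,0]],[0,[-0.13,0.055,-0.20],[0,0,0]]]'
python3 - <<'E'
from h import *
import json
P=bot.camera_params("wrist"); w=snap("wrist","w6.png"); P2=bot.camera_params("wrist")
json.dump({k:np.array(v).tolist() for k,v in P2.items()},open("P6.json","w"))
print(np.abs(np.array(P["tvec"])-P2["tvec"]).max())
print(proj(P2,[[.5556,.1173,.06],[.5225,-.129,.116],[.554,.069,.1]]).round())
cv2.imwrite("pics/c6.png",cv2.resize(w[:,:,::-1],(784,588),interpolation=cv2.INTER_CUBIC))
E
```

```text
t: 10.5
ee_pos: [0.451, -0.0986, 0.3038]
tcp_rot: [3.141, -0.0, -0.001]
ft_force: [0.1, -0.3, -0.1]
gripper_width: -0.0001
9.474531374063788e-05
[[ 84.  78.]
 [316. 106.]
 [108.  74.]]
```

View pics/c6.png

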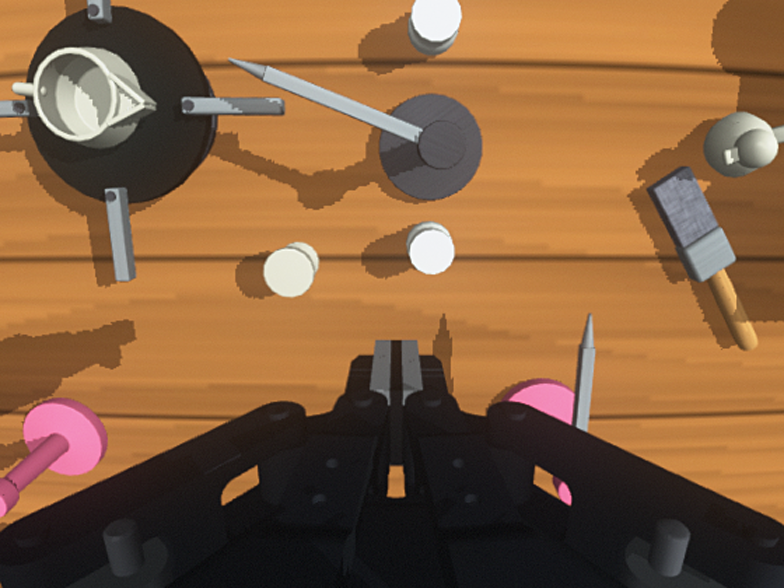

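The wrist view (scaled ×1.4) shows the spout lip at (154,104), the jug rim centre at about (75,94) and the handle end at (15,88). The gauge collar is at (442,146) and the pointer tip at (231,60), which needs about 15–20° more anticlockwise.

Run:
```python
from h import *
import json
P=json.load(open("P6.json")); a=lambda v:np.degrees(np.arctan2(v[1],v[0])).round(1)
f=lambda x,y,z:onz(P,(x/1.4,y/1.4),z)[:2]
s=f(155,104,.1); r=f(75,94,.104); h=f(15,88,.085); pv=f(442,146,.116); tip=f(231,60,.107); c=np.mean([f(284,106,.074)],0)
disc=f(120,104,.06)
print("spout",s,"rim",r,"handle",h,"pv",pv,"tip",tip,np.hypot(*(tip-pv)),"disc",disc)
print("jugdir",a(s-r),a(s-h),"to post",a(pv-r),"miss",[np.hypot(*(pv-r))*np.sin(np.radians(x-a(pv-r))) for x in (a(s-r),a(s-h))])
print("pointer",a(tip-pv),"needed",a(s-pv))
```

```text
spout [0.55377097 0.06648974] rim [0.56193642 0.12138848] handle [0.57107777 0.18145717] pv [ 0.52364317 -0.12913781] tip [0.57941874 0.00890136] 0.14888157954990247 disc [0.55901607 0.11442787]
jugdir -98.5 -98.6 to post -98.7 miss [np.float64(0.000884656626260599), np.float64(0.00044232898683573327)]
pointer 68.0 needed 81.2
```

The spout points at the post to within 1°. The pointer is at 68° and needs 81.2°. I'll come back down behind it.

```bash
python3 -m handwheel '[[0,[0.045,-0.015,0],[0,0,0]],[0,[0.09,-0.03,0],[0,0,0]],[0,[0.13,-0.045,0],[0,0,0]],[0,[0.159,-0.055,0],[0,0,0]],[0,[0.159,-0.055,0],[0,0,0]],[0,[0.159,-0.055,0.045],[0,0,0]],[0,[0.159,-0.055,0.09],[0,0,0]],[0,[0.159,-0.055,0.135],[0,0,0]],[0,[0.159,-0.055,0.175],[0,0,0]],[0,[0.159,-0.055,0.201],[0,0,0]],[0,[0.159,-0.055,0.201],[0,0,0]],[0,[0.159,-0.055,0.201],[0,0,0]]]'
```

```text
t: 11.75
ee_pos: [0.6105, -0.0435, 0.1025]
tcp_rot: [3.141, 0.001, 0.0]
ft_force: [-0.1, -0.3, 0.3]
gripper_width: 0.0002
```

```bash
python3 -m handwheel '[[0,[-0.02,0,0],[0,0,0]],[0,[-0.027,0,0],[0,0,0]],[0,[-0.032,-0.001,0],[0,0,0]],[0,[-0.0385,-0.0035,0],[0,0,0]],[0,[-0.0455,-0.0065,0],[0,0,0]],[0,[-0.050,-0.0085,0],[0,0,0]],[0,[-0.0545,-0.010,0],[0,0,0]],[0,[-0.0545,-0.010,0],[0,0,0]],[0,[-0.0545,-0.010,0],[0,0,0]]]'
python3 -m handwheel '[[0,[0.03,0,0],[0,0,0]],[0,[0.045,0,0],[0,0,0]],[0,[0.05,0,-0.04],[0,0,0]],[0,[0.05,0,-0.09],[0,0,0]],[0,[0.05,0,-0.14],[0,0,0]],[0,[0.04,0,-0.18],[0,0,0]],[0,[0,0.02,-0.20],[0,0,0]],[0,[-0.04,0.04,-0.20],[0,0,0]],[0,[-0.08,0.055,-0.20],[0,0,0]],[0,[-0.105,0.065,-0.20],[0,0,0]],[0,[-0.105,0.065,-0.20],[0,0,0]],[0,[-0.105,0.065,-0.20],[0,0,0]]]'
python3 - <<'E'
from h import *
import json
w=snap("wrist","w7.png"); P2=bot.camera_params("wrist")
json.dump({k:np.array(v).tolist() for k,v in P2.items()},open("P7.json","w"))
cv2.imwrite("pics/c7.png",cv2.resize(w[:280,:400,::-1],(800,560),interpolation=cv2.INTER_CUBIC))
E
```

```text
t: 12.65
ee_pos: [0.5558, -0.0334, 0.1024]
tcp_rot: [-3.142, 0.001, 0.0]
ft_force: [-0.4, 0.9, -0.2]
gripper_width: 0.0001
t: 13.85
ee_pos: [0.4513, -0.0987, 0.303]
tcp_rot: [3.141, 0.0, -0.001]
ft_force: [-0.0, 0.1, -0.2]
gripper_width: -0.0001
```

View pics/c7.png

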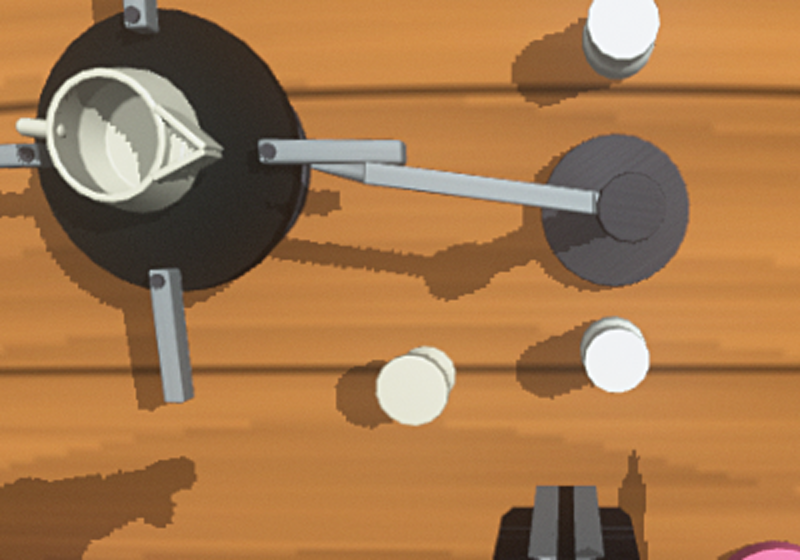

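The wrist view (scaled ×2) shows the pointer lying towards the spout: cone tip at about (312,165), its shoulder at (366,173), the collar at (631,207), and the spout lip at (219,149). The pots and egg cup have not moved.

Run:
```python
from h import *
import json
P=json.load(open("P7.json")); a=lambda v:np.degrees(np.arctan2(v[1],v[0])).round(1)
f=lambda x,y,z:onz(P,(x/2,y/2),z)[:2]
s=f(220,149,.1); r=f(107,134,.104); pv=f(631,207,.116)
for n,q in [("tip",f(312,165,.107)),("shoulder",f(366,172.5,.112)),("root",f(595,202,.112))]:
    print(n,q.round(4),np.hypot(*(q-pv)).round(3),a(q-pv))
d=f(366,172.5,.112)-f(595,202,.112); print("bar line",a(d))
print("spout",s,"dist",np.hypot(*(s-pv)),"need",a(s-pv),"jugdir",a(s-r),"to post",a(pv-r))
```

```text
tip [0.5451 0.0197] 0.15 82.3
shoulder [ 0.5409 -0.0071] 0.123 82.5
root [ 0.5272 -0.1125] 0.016 82.0
bar line 82.6
spout [0.55408615 0.06689451] dist 0.19790865506316704 need 81.5 jugdir -98.9 to post -98.6
```

The pointer line is about 1° off, or 3–4 mm at the lip, against a 10 mm tolerance. The spout is aimed at the post to within 1°. The arm is clear, so I'm handing in.

```bash
python3 -m handwheel '[[0,[0,0,0],[0,0,0]],[0,[0,0,0],[0,0,0]],[0,[0,0,0],[0,0,0]]]'; python3 -c "
from plant import bot
print(bot.job_done())"
```

```text
t: 14.2
ee_pos: [0.4523, -0.0983, 0.3025]
tcp_rot: [-3.141, 0.001, 0.001]
ft_force: [0.7, -1.0, -0.5]
gripper_width: 0.0
the job is handed in; nothing more can be done
None
```

I turned the turntable about 65° anticlockwise by one bar, then pushed the pointer anticlockwise from about 4° to about 82° in two pushes. I handed the job in at about 14 s; it reports no verdict.

- **Spout:** in the last wrist picture it points along −98.9°, and the post lies at −98.6°, a miss of about 1 mm against the 40 mm allowed.
- **Pointer:** its line is at 82.0–82.6° and 81.5° is needed. It passes about 2–4 mm from the spout's lip, against 10 mm allowed.
- **Jug:** it rode upright, with its rim centre about 7–8 mm from the turntable's middle. I never brought the fingers near it.
- **Surroundings:** the two pots and the egg cup showed no visible movement, and the arm was well clear and holding still. I did not recheck the beaker, duck, bowl and brush at the end, but the arm never came near them at table height.

**Disagreement:** the first top-camera readings of the spout's direction differed by about 7° depending on whether I measured from the disc centre or the handle. The close wrist view settled it, with its two readings within 0.1° of each other.

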